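# Turn the stored screwdriver the safe way round

### The arm

A 6-joint arm with a two-finger parallel gripper is mounted at the origin on the work surface. World frame = base frame: x ahead of the robot, y to its left, z up, the work surface at z = 0. Lengths are in m, angles in rad, forces in N, time in s.
With the tool pointing down it reaches from about 0.35 to 0.975 m from the base axis. Payload 17.4 kg.
Tool frame: the origin (TCP) lies between the finger pads; the fingertips stand 25 mm ahead of it and the grasp point (between the pads) lies 6 mm ahead of it; z points along the fingers, y is the direction in which the jaws open and shut (so a half turn about z gives the same grasp; the last joint's range is limited). The gripper opens to 85 mm and grips with 20 to 120 N. Pads are 22 mm wide; open, the fingers measure 114 mm over their backs; the gripper's body (76 mm by 85 mm) begins 54 mm behind the grasp point. The pads swing forward as they close: fully open they stand 13 mm farther back than shut.
Start: joints at [-1.178, 0.116, 1.442, -0, 1.584, -0.038], TCP at [0.282, -0.613, 0.256] pointing down, gripper open.
Joint ranges: [-2.83, 2.83], [-0.83, 2.19], [0.07, 2.5], [-1.14, 4.28], [0.01, 3], [-2.97, 2.97]. Speed limits (rad/s): [1.89, 1.89, 2.22, 3.14, 3.14, 3.14].

### API

Orientations are given as a unit quaternion [w, x, y, z].
In Python, from cell import telemetry, camera, camera_model, job gives the robot as it stands.
- The arm moves only by the tool step_arm, never from a script. Its arguments are lists of equal length, an entry for each row: "slide": the shift along the tool's x, y, z in m, a list of three; "turn": the turn, a rotation vector about the tool's x, y, z in rad, a list of three; "jaw": the finger opening in m, from 0 to 0.0854. In form: {"slide": [[tx, ty, tz], ...], "turn": [[rx, ry, rz], ...], "jaw": [jaw, ...]}. A call has 1 to 10 rows; each row is the pose to reach, as a shift and turn from the pose commanded when the call began, along the tool's axes at that moment; what a row does not reach only later rows make up. A row lasts 1/10 s, in which the tool goes at most 50 mm and 8.59 degrees, less where a joint would pass 70% of its speed; a pose out of reach is approached as far as the arm can. A call with a gripper value outside its range is refused whole. The fingers move at their own pace and stop on an object; the grip force is fixed at half the most. Time passes only in rows, so rows that repeat a pose let the fingers close. It gives the time, the measured TCP pose, the force and the opening at its end, in the units of the state.
- telemetry.get_state(): the state, without advancing time (a new reading comes with each control period).
- camera(name): name is "scene" or "top" or "wrist"; returns the picture (400x640x3 uint8, blue, green, red); there is no depth.
- camera_model(name): a dict with "fx", "fy", "cx", "cy" (pixels), "R" (3x3) and "t" (3): a world point X has camera coordinates R X + t; the wrist camera has in their place "mount" (4x4, takes a point from camera to tool coordinates, whose origin is the TCP and whose axes are the flange's). Camera axes: x right, y down, z forward; pixel columns grow to the right and rows downward; lengths in m; the calibration is good to about 2 mm. A picture is of the moment at which its call begins: read the wrist's pose just before it. camera_model takes no time and is no camera call.
- job.close_job(): hands the job in, once; it reports no verdict.
The state is a dict: "time_s": time; "qpos": joint angles; "joint_velocities": joint speeds; "joint_torque": joint torques, N m; "eef_pos": TCP position; "ee_rot": TCP orientation; "contact_force": force on the tool from outside, world axes, zero at the start; "torque": the same for the moment, N m; "width": finger opening in m.
Only numpy, scipy, OpenCV 4.12 (cv2) and the standard library are available. Lean on these libraries where they do the work, as an engineer would, in place of code of your own. Each camera call takes 0.05 s, during which the arm holds its last target. There are 200 camera calls.

### The job

The yellow screwdriver has been put away the wrong way round: its bare steel shank sticks out of the blue tool pocket where it can jab someone. Draw it out, set it down flat on the bench clear of the pocket and let go, then take it by the handle and slide it back into the blue pocket tip first, pushed home so that just the handle sticks out like the file's in the red pocket. Do not drop it, and leave the file, the tin and the bin of bolts where they are.

Things in the scene. Friction and masses are not known exactly. Their poses are not given: they have to be found in the camera images.
- blue_pocket: Blue tool pocket fixed to the bench, clear flat cover, open at one end only, no floor. Outside 134 mm deep, 58 wide, 49 high; inside 130 deep, 50 wide, 45 high. Origin at bench level in the middle of the mouth; +x runs level from the mouth to the back wall (x = 130 mm), z up. The mouth looks to the robot's right (-y), give or take 0.3 rad.
- red_pocket: Red pocket fixed to the bench, same make, size and axes as the blue one, 150 to 270 mm away to one side: nearer to the robot or farther away. It holds the file and is to be left alone.
- screwdriver: Loose, about 0.2 kg. Yellow handle with black strips, flat-sided bar 105 x 30 x 28 mm (long, wide, high), does not roll; round steel shank 8 mm thick, 125 mm long, level, its middle 14 mm above the bench as the tool lies flat on its handle. Origin under the handle's middle; +x to the tip (+177.5 mm), z up. At first the handle is in the blue pocket, 100 to 125 mm of shank stick out.
- tip (a point): End of the screwdriver's tip, on the shank's middle line.
- handle_end (a point): Middle of the butt end of the screwdriver's handle.
- file: Bystander: loose file with dark wooden handle 100 mm long, 24 mm wide, 24 mm high, blade 115 mm. It lies in the red pocket, blade inside, handle sticking out. Origin on the underside in the middle of the handle, +x to the blade.
- tin: Bystander: loose round tin, 66 mm across, 90 mm high, standing on the bench to the robot's right. Origin in the middle of its underside.
- bolt_bin: Bystander: loose grey open bin 120 x 90 mm, 55 mm high, with bolts, on the bench to the robot's right. Origin in the middle of its underside.
Things that resemble listed ones, but are neither listed nor needed, are in the scene too. Leave any turquoise look-alike of the blue_pocket alone.

How it is judged:
By the outcome, as a careful person would: the job done as asked, in the order asked, and still so for the second after the job is handed in, with the robot touching nothing.
It also fails if it takes over 62 s, if anything falls off the work surface, if the arm or the gripper's body presses on something with over 40 N, if the wrist force passes 120 N, or if a joint passes its speed limit or range.

## Working session

There is one attempt and no reset: what is moved stays moved. The work goes in short steps, Python scripts to look and compute and a tool call to move; the robot and the scene stay as the last step left them, time stands still between calls to the robot, and variables do not carry over. Pictures are saved under pics/ and viewed, on a budget of 10 in all, crops included, one or two more only if the job needs it, and the job is handed in when it is done.

Besides the shell and the picture viewer there is one more tool, called after ">>>" by a JSON object that holds its "op" and its "data". step_arm: Moves the arm, as the interface text tells. Its arguments: {"type":"object","properties":{"slide":{"type":"array","items":{"type":"array","items":{"type":"number"}}},"turn":{"type":"array","items":{"type":"array","items":{"type":"number"}}},"jaw":{"type":"array","items":{"type":"number"}}},"required":["slide","turn","jaw"]}

```bash
mkdir -p pics; ls
python3 - <<'E'
from cell import telemetry, camera, camera_model
import cv2,numpy as np
s=telemetry.get_state();print(s)
for n in ("top","scene"):
    cv2.imwrite(f"pics/{n}0.png",camera(n)); 
for n in ("top","scene","wrist"): print(n,camera_model(n))
E
```

```text
pics
{'time_s': 0.0, 'qpos': array([-1.17781356e+00,  1.16468410e-01,  1.44222735e+00,  2.82766488e-05,
        1.58399134e+00, -3.78190768e-02]), 'joint_velocities': array([-0.00072705, -0.00018758, -0.00129273,  0.00029709, -0.00017521,
       -0.00117652]), 'joint_torque': array([ 8.10478785e-03, -7.31966043e+01, -6.32496858e+01,  3.44158761e-04,
        6.16789897e-03, -3.30700800e-05]), 'eef_pos': array([ 0.28180981, -0.61319489,  0.25559755]), 'ee_rot': array([-5.41113287e-04,  9.76890596e-01,  2.13739243e-01, -8.27518261e-05]), 'contact_force': array([-0.22317114, -0.04434887, -0.19691334]), 'torque': array([0.00588784, 0.00885586, 0.03742443]), 'width': 0.08547592038499537}
top {'fx': 365.0138497592734, 'fy': 365.0138497592734, 'cx': 324.47301667109707, 'cy': 197.5951376609754, 'R': array([[ 0.01943891, -0.99966962, -0.01681599],
       [-0.99548831, -0.01778981, -0.09320169],
       [ 0.09287174,  0.01855186, -0.99550523]]), 't': array([-0.07435713,  0.62946706,  0.97890451])}
scene {'fx': 459.1332598042041, 'fy': 459.1332598042041, 'cx': 328.64646842478044, 'cy': 195.71631780803295, 'R': array([[ 0.3313778 ,  0.94348062, -0.00575095],
       [ 0.55472736, -0.19975965, -0.80769651],
       [-0.76319481,  0.26446248, -0.58957042]]), 't': array([-0.15322171, -0.3394231 ,  1.67195394])}
wrist {'fx': 358.42014816082485, 'fy': 358.42014816082485, 'cx': 322.6516620190236, 'cy': 207.32701042439408, 'mount': array([[ 1.06130146e-03, -9.59616718e-01, -2.81308778e-01,
         7.14964013e-02],
       [ 9.99999012e-01,  7.59280591e-04,  1.18262241e-03,
        -7.38964864e-05],
       [-9.21271941e-04, -2.81309756e-01,  9.59616576e-01,
        -1.18003227e-01],
       [ 0.00000000e+00,  0.00000000e+00,  0.00000000e+00,
         1.00000000e+00]])}
```

View pics/top0.png

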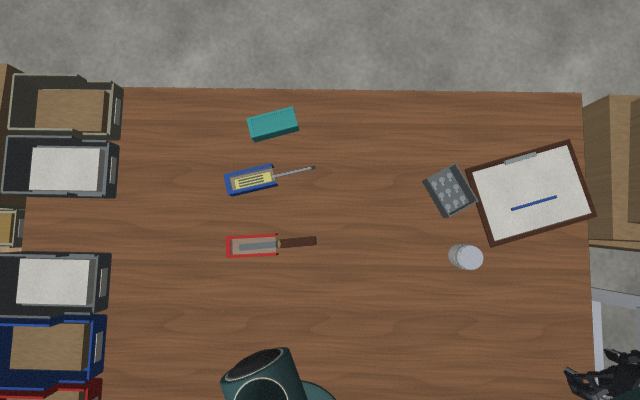

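View pics/scene0.png

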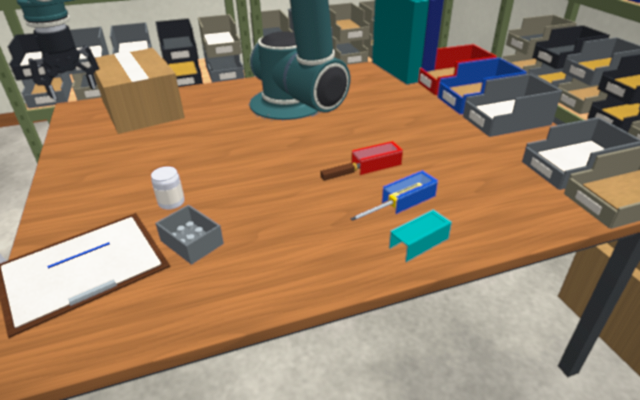

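The top view shows the blue pocket at about (224-277, 163-195), the shank running from (277,177) to the tip at (314,168), and the red pocket with the file at (226-317, 235-258). The turquoise look-alike is at (272,123), the bin at (450,190) and the tin at (466,257). The scene view agrees.

```bash
cat > h.py <<'E'
from cell import telemetry, camera, camera_model
import cv2,numpy as np
from scipy.spatial.transform import Rotation as Rn
def rot(q): return Rn.from_quat(np.r_[q[1:],q[0]]).as_matrix()
def cam(n,s=None):
    m=camera_model(n); K=np.array([[m['fx'],0,m['cx']],[0,m['fy'],m['cy']],[0,0,1]])
    if 'mount' in m:
        T=np.eye(4);T[:3,:3]=rot(s['ee_rot']);T[:3,3]=s['eef_pos'];T=T@m['mount']
        R=T[:3,:3].T; t=-R@T[:3,3]
    else: R,t=np.array(m['R']),np.array(m['t'])
    return K,R,t
def back(c,uv,z):
    K,R,t=c; C=-R.T@t; d=R.T@np.linalg.solve(K,[uv[0],uv[1],1.]); return C+d*(z-C[2])/d[2]
def proj(c,X):
    K,R,t=c; p=K@(R@np.array(X)+t); return p[:2]/p[2]
def totool(s,X): return rot(s['ee_rot']).T@(np.array(X)-s['eef_pos'])
E
python3 - <<'E'
from h import *
c=cam('top');np.set_printoptions(precision=4,suppress=True)
for n,uv,z in [("tip",(314,168),.014),("shank@mouth",(277,177),.014),("bl",(224,176),.049),("ml",(273,163),.049),("mr",(277,183),.049),("br",(229,195),.049),("file end",(317,240),.02),("redm1",(277,235),.049),("redm2",(278,255),.049),("redb",(227,237),.049),("teal near",(299,133),.0)]:
    print(n,back(c,uv,z))
s=telemetry.get_state();print(rot(s['ee_rot']))
E
```

```text
tip [ 0.7155 -0.0311  0.014 ]
shank@mouth [0.6881 0.0728 0.014 ]
bl [0.6832 0.2127 0.049 ]
ml [0.7214 0.0797 0.049 ]
mr [0.6664 0.067  0.049 ]
br [0.6313 0.1967 0.049 ]
file end [ 0.5138 -0.0441  0.02  ]
redm1 [0.5257 0.0625 0.049 ]
redm2 [0.4726 0.0582 0.049 ]
redb [0.5177 0.1971 0.049 ]
teal near [0.8196 0.0152 0.    ]
[[ 0.9086  0.4177 -0.0004]
 [ 0.4177 -0.9086  0.001 ]
 [ 0.     -0.001  -1.    ]]
```

```bash
cat >> h.py <<'E'
np.set_printoptions(precision=4,suppress=True)
def move(X,yaw):
    "slide and turn to TCP at X, pointing down, tool x at yaw"
    s=telemetry.get_state(); R=rot(s['ee_rot'])
    c,n=np.cos(yaw),np.sin(yaw); G=np.array([[c,n,0],[n,-c,0],[0,0,-1]])
    v=Rn.from_matrix(R.T@G).as_rotvec()
    print('slide',totool(s,X),'turn',v,'q',s['qpos'],'w',s['width'],'t',s['time_s'],'pos',s['eef_pos'])
E
python3 -c "
from h import *
move([.705,.01,.22],1.83)"
```

```text
slide [ 0.6448 -0.3895  0.0361] turn [-0.0008 -0.0007 -1.3991] q [-1.1778  0.1164  1.4422 -0.      1.584  -0.0378] w 0.08532238829640214 t 0.1 pos [ 0.2818 -0.6132  0.2556]
```

>>> {"op": "step_arm", "data": {"slide": [[0.645,-0.39,0.036],[0.645,-0.39,0.036],[0.645,-0.39,0.036],[0.645,-0.39,0.036],[0.645,-0.39,0.036],[0.645,-0.39,0.036],[0.645,-0.39,0.036],[0.645,-0.39,0.036],[0.645,-0.39,0.036],[0.645,-0.39,0.036]], "turn": [[0,0,-1.4],[0,0,-1.4],[0,0,-1.4],[0,0,-1.4],[0,0,-1.4],[0,0,-1.4],[0,0,-1.4],[0,0,-1.4],[0,0,-1.4],[0,0,-1.4]], "jaw": [0.05,0.05,0.05,0.05,0.05,0.05,0.05,0.05,0.05,0.05]}}

```text
time_s: 1.1
eef_pos: [0.563, -0.1981, 0.2322]
ee_rot: [-0.0, 0.607, 0.795, -0.0]
contact_force: [0.7, -1.4, -0.8]
width: 0.0498
```

```bash
python3 -c "
from h import *
move([.705,.01,.22],1.83)"
```

```text
slide [0.1635 0.1917 0.0122] turn [-0.0001 -0.      0.0067] q [-0.3811 -0.0463  1.647  -0.      1.541  -0.6469] w 0.049812807141165025 t 1.1 pos [ 0.563  -0.1981  0.2322]
```

>>> {"op": "step_arm", "data": {"slide": [[0.163,0.192,0.012],[0.163,0.192,0.012],[0.163,0.192,0.012],[0.163,0.192,0.012],[0.163,0.192,0.012],[0.163,0.192,0.012],[0.163,0.192,0.012],[0.163,0.192,0.012]], "turn": [[0,0,0],[0,0,0],[0,0,0],[0,0,0],[0,0,0],[0,0,0],[0,0,0],[0,0,0]], "jaw": [0.05,0.05,0.05,0.05,0.05,0.05,0.05,0.05]}}

```text
time_s: 1.9
eef_pos: [0.7056, 0.0061, 0.2203]
ee_rot: [-0.0, 0.61, 0.793, -0.0]
contact_force: [1.5, -0.5, -0.4]
width: 0.05
```

Run:
```python
from h import *
import pickle
s=telemetry.get_state();im=camera('wrist');cv2.imwrite('pics/w1.png',im);pickle.dump(s,open('s1.pkl','wb'));print(s['eef_pos'],s['joint_velocities'])
```

```text
[0.7056 0.0061 0.2203] [-0.0147 -0.0126  0.0044  0.0017 -0.0009  0.0016]
```

View pics/w1.png

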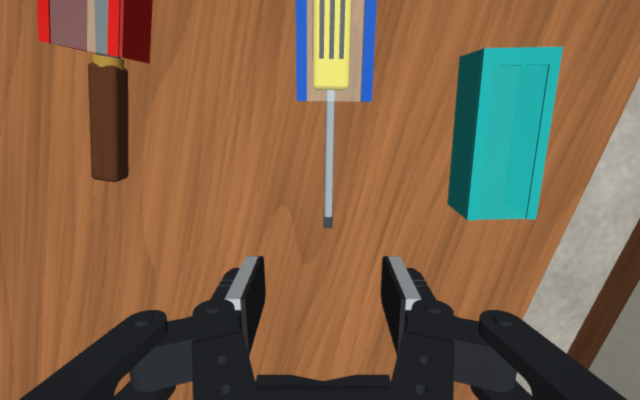

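The wrist view shows the tip at (328,228), the handle front at (331,89) inside the pocket, and the blue mouth edge from (296,101) to (372,101). The red pocket and file are at left and the turquoise one is at right.

Run:
```python
from h import *
import pickle
s=pickle.load(open('s1.pkl','rb'));c=cam('wrist',s)
P={}
for n,uv,z in [("tip",(328,228),.014),("hfront",(331,90),.028),("shank top",(331,100),.014),("mL",(296,101),.049),("mR",(373,101),.049),("L2",(296.5,2),.049),("R2",(377,2),.049),("fileend",(110,180),.02)]:
    P[n]=back(c,uv,z);print(n,P[n])
print(np.linalg.norm((P['mL']-P['mR'])[:2]), np.linalg.norm((P['tip']-P['hfront'])[:2]))
for a,b in [('tip','shank top'),('mL','L2'),('mR','R2')]:
    d=P[b]-P[a];print(a,np.arctan2(d[1],d[0]))
d=P['mL']-P['mR'];print('mouth normal',np.arctan2(d[1],d[0])-np.pi/2+0, (P['mL']+P['mR'])/2)
```

```text
tip [ 0.7219 -0.0355  0.014 ]
hfront [0.6913 0.0861 0.028 ]
shank top [0.6937 0.0787 0.014 ]
mL [0.667  0.0706 0.049 ]
mR [0.7246 0.086  0.049 ]
L2 [0.6511 0.1371 0.049 ]
R2 [0.7071 0.152  0.049 ]
fileend [ 0.5185 -0.0399  0.02  ]
0.059571507286946206 0.12544052002298894
tip 1.813592938348219
mL 1.8052601381338236
mR 1.828950999932859
mouth normal -4.451698453098177 [0.6958 0.0783 0.049 ]
```

```bash
python3 -c "
from h import *
move([.7074,.0227,.031],1.815)"
```

```text
slide [0.0159 0.0062 0.1896] turn [-0.0001  0.0002  0.0149] q [-0.0278  0.1928  1.4137 -0.0002  1.5351 -0.2869] w 0.04996922380752232 t 1.95 pos [0.7055 0.0058 0.2206]
```

>>> {"op": "step_arm", "data": {"slide": [[0.016,0.006,0.04],[0.016,0.006,0.09],[0.016,0.006,0.14],[0.016,0.006,0.17],[0.016,0.006,0.185],[0.016,0.006,0.1895],[0.016,0.006,0.1895]], "turn": [[0,0,0.015],[0,0,0.015],[0,0,0.015],[0,0,0.015],[0,0,0.015],[0,0,0.015],[0,0,0.015]], "jaw": [0.05,0.05,0.05,0.05,0.05,0.05,0.05]}}

```text
time_s: 2.65
eef_pos: [0.7081, 0.0233, 0.0322]
ee_rot: [0.001, 0.616, 0.788, 0.0]
contact_force: [0.1, -0.2, 0.8]
width: 0.05
```

>>> {"op": "step_arm", "data": {"slide": [[0,0,0],[0,0,0],[0,0,0],[0,0,0],[0,0,0],[0,0,0]], "turn": [[0,0,0],[0,0,0],[0,0,0],[0,0,0],[0,0,0],[0,0,0]], "jaw": [0.0,0.0,0.0,0.0,0.0,0.0]}}

```text
time_s: 3.25
eef_pos: [0.7079, 0.0237, 0.0314]
ee_rot: [0.0, 0.615, 0.788, 0.0]
contact_force: [0.8, -2.1, 2.8]
width: 0.0051
```

>>> {"op": "step_arm", "data": {"slide": [[-0.01,0,0],[-0.02,0,0],[-0.03,0,0],[-0.04,0,0],[-0.04,0,0]], "turn": [[0,0,0],[0,0,0],[0,0,0],[0,0,0],[0,0,0]], "jaw": [0,0,0,0,0]}}

```text
time_s: 3.75
eef_pos: [0.7177, -0.0169, 0.031]
ee_rot: [0.0, 0.616, 0.788, -0.0]
contact_force: [0.8, -3.7, 2.7]
width: 0.0052
```

Run:
```python
from h import *
s=telemetry.get_state();im=camera('wrist');t=camera('top')
a=cv2.resize(t[120:280,200:400],None,fx=3,fy=3,interpolation=cv2.INTER_CUBIC)
cv2.imwrite('pics/w2.png',np.vstack([im[:,:600][:300],a[:300]]));print(s)
```

```text
{'time_s': 3.75, 'qpos': array([-0.0587,  0.3444,  1.5503, -0.0008,  1.2465, -0.3022]), 'joint_velocities': array([ 0.0155, -0.0083,  0.0071, -0.0058, -0.0027,  0.0181]), 'joint_torque': array([  2.1306, -83.1559, -55.0522,   0.9927,   0.2323,  -0.3091]), 'eef_pos': array([ 0.7177, -0.0169,  0.031 ]), 'ee_rot': array([ 0.0004,  0.6159,  0.7878, -0.0002]), 'contact_force': array([ 0.8144, -3.6801,  2.674 ]), 'torque': array([-0.4485, -0.0706,  0.0621]), 'width': 0.0052016652537303495}
```

View pics/w2.png

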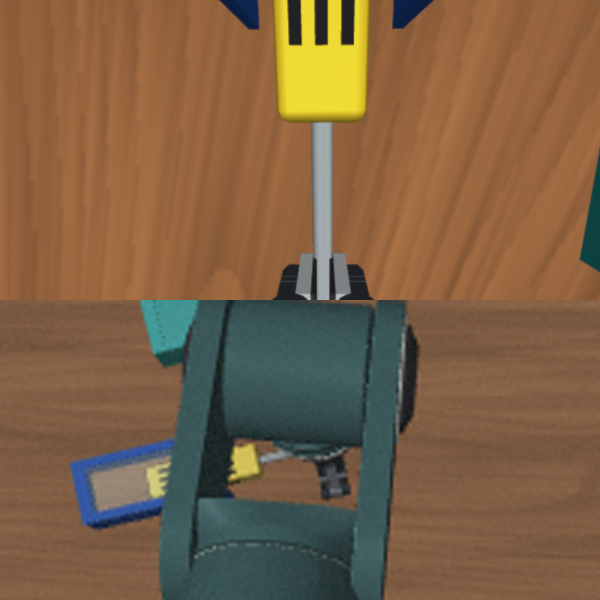

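The picture shows the handle following: its yellow front at (322,118) is clear of the mouth, with the shank between the pads at (322,270). I'll keep drawing it out.

>>> {"op": "step_arm", "data": {"slide": [[-0.02,0,0],[-0.04,0,0],[-0.065,0,0],[-0.09,0,0],[-0.115,0,0],[-0.14,0,0],[-0.165,0,0],[-0.185,0,0],[-0.2,0,0],[-0.2,0,0]], "turn": [[0,0,0],[0,0,0],[0,0,0],[0,0,0],[0,0,0],[0,0,0],[0,0,0],[0,0,0],[0,0,0],[0,0,0]], "jaw": [0,0,0,0,0,0,0,0,0,0]}}

```text
time_s: 4.85
eef_pos: [0.7661, -0.2115, 0.0309]
ee_rot: [0.001, 0.616, 0.788, -0.0]
contact_force: [-0.0, -3.4, 3.6]
width: 0.0051
```

>>> {"op": "step_arm", "data": {"slide": [[0,0,0],[0,0,0],[0,0,0],[0,0,0]], "turn": [[0,0,0],[0,0,0],[0,0,0],[0,0,0]], "jaw": [0.05,0.05,0.05,0.05]}}

```text
time_s: 5.25
eef_pos: [0.7658, -0.2083, 0.0309]
ee_rot: [-0.0, 0.615, 0.788, -0.0]
contact_force: [0.6, 0.6, -0.2]
width: 0.0498
```

>>> {"op": "step_arm", "data": {"slide": [[0,0,-0.04],[0,0,-0.09],[0,0,-0.13],[0,0,-0.15],[0,0,-0.15]], "turn": [[0,0,0],[0,0,0],[0,0,0],[0,0,0],[0,0,0]], "jaw": [0.05,0.06,0.06,0.06,0.06]}}

```text
time_s: 5.75
eef_pos: [0.7668, -0.2089, 0.1857]
ee_rot: [0.003, 0.615, 0.788, 0.001]
contact_force: [-0.7, 0.3, -0.5]
width: 0.0601
```

Run:
```python
from h import *
import pickle
s=telemetry.get_state();im=camera('wrist');cv2.imwrite('pics/w3.png',im);pickle.dump(s,open('s3.pkl','wb'));print(s['eef_pos'],s['qpos'],s['joint_velocities'])
```

```text
[ 0.7668 -0.2089  0.1857] [-0.2981  0.3956  1.2237  0.      1.5164 -0.5435] [-0.002   0.0369  0.0569 -0.     -0.0348  0.0007]
```

View pics/w3.png

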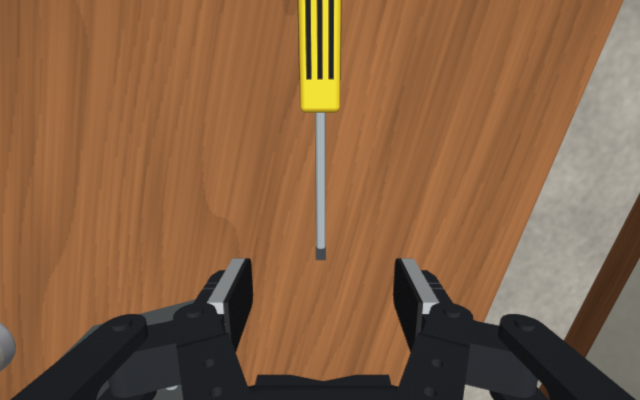

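The tool now lies free on the bench: tip at (321,260), handle front at (320,111), jaws open.

Run:
```python
from h import *
import pickle
s=pickle.load(open('s3.pkl','rb'));c=cam('wrist',s)
t=back(c,(320.8,260),.014);f=(back(c,(319.7,111),.024));d=(t-f)[:2];y=np.arctan2(d[1],d[0])
h=t[:2]-.1775*np.array([np.cos(y),np.sin(y)])
print(t,f,np.hypot(*d),y,'handle mid',h)
move([*h,.12],y)
```

```text
[ 0.7814 -0.2697  0.014 ] [ 0.7498 -0.1466  0.024 ] 0.127060353063281 -1.3192951570307576 handle mid [ 0.7372 -0.0978]
slide [ 0.1148 -0.0013  0.0625] turn [ 0.0022 -0.0035  3.1355] q [-0.2981  0.3974  1.2263 -0.      1.5153 -0.5435] w 0.060176964420586294 t 5.8 pos [ 0.7662 -0.2088  0.1827]
```

>>> {"op": "step_arm", "data": {"slide": [[0.115,-0.001,0],[0.115,-0.001,0],[0.115,-0.001,0],[0.115,-0.001,0],[0.115,-0.001,0],[0.115,-0.001,0],[0.115,-0.001,0],[0.115,-0.001,0],[0.115,-0.001,0],[0.115,-0.001,0]], "turn": [[0,0,1.5],[0,0,1.5],[0,0,1.5],[0,0,1.5],[0,0,1.5],[0,0,1.5],[0,0,1.5],[0,0,1.5],[0,0,1.5],[0,0,1.5]], "jaw": [0.06,0.06,0.06,0.06,0.06,0.06,0.06,0.06,0.06,0.06]}}

```text
time_s: 6.8
eef_pos: [0.7364, -0.0974, 0.1787]
ee_rot: [-0.0, 0.988, 0.154, -0.001]
contact_force: [-0.5, -0.5, 0.3]
width: 0.0602
```

>>> {"op": "step_arm", "data": {"slide": [[0,0,0],[0,0,0],[0,0,0],[0,0,0],[0,0,0],[0,0,0],[0,0,0],[0,0,0],[0,0,0],[0,0,0]], "turn": [[0,0,1.5],[0,0,1.5],[0,0,1.5],[0,0,1.5],[0,0,1.5],[0,0,1.5],[0,0,1.5],[0,0,1.5],[0,0,1.5],[0,0,1.5]], "jaw": [0.06,0.06,0.06,0.06,0.06,0.06,0.06,0.06,0.06,0.06]}}

```text
time_s: 7.8
eef_pos: [0.7364, -0.0974, 0.1787]
ee_rot: [0.001, 0.828, -0.561, -0.001]
contact_force: [0.1, -1.3, 0.4]
width: 0.06
```

```bash
python3 -c "
from h import *
move([.7372,-.0978,.033],-1.321)"
```

```text
slide [ 0.0009 -0.0009  0.1457] turn [0.0024 0.0012 0.1309] q [-0.1658  0.2915  1.3656  0.      1.4872  2.5951] w 0.05995107998946999 t 7.8 pos [ 0.7364 -0.0974  0.1787]
```

>>> {"op": "step_arm", "data": {"slide": [[0.001,-0.001,0.04],[0.001,-0.001,0.09],[0.001,-0.001,0.125],[0.001,-0.001,0.143],[0.001,-0.001,0.15],[0.001,-0.001,0.15]], "turn": [[0.002,0.001,0.131],[0.002,0.001,0.131],[0.002,0.001,0.131],[0.002,0.001,0.131],[0.002,0.001,0.131],[0.002,0.001,0.131]], "jaw": [0.06,0.06,0.06,0.06,0.06,0.06]}}

```text
time_s: 8.4
eef_pos: [0.7383, -0.0982, 0.0307]
ee_rot: [-0.0, 0.791, -0.611, 0.001]
contact_force: [0.1, 0.3, 0.9]
width: 0.0601
```

>>> {"op": "step_arm", "data": {"slide": [[0,0,0],[0,0,0],[0,0,0],[0,0,0],[0,0,0]], "turn": [[0,0,0],[0,0,0],[0,0,0],[0,0,0],[0,0,0]], "jaw": [0.0,0.0,0.0,0.0,0.0]}}

```text
time_s: 8.9
eef_pos: [0.7393, -0.0984, 0.0333]
ee_rot: [-0.001, 0.791, -0.611, 0.002]
contact_force: [0.8, 0.1, 8.2]
width: 0.0289
```

```bash
python3 -c "
from h import *
move([.75,-.15,.11],1.815)"
```

```text
slide [ 0.0528  0.0023 -0.0766] turn [ 0.0034 -0.0078 -3.1302] q [-0.1665  0.3945  1.4813  0.      1.2603  2.7195] w 0.028856528461051793 t 8.9 pos [ 0.7393 -0.0984  0.0333]
```

>>> {"op": "step_arm", "data": {"slide": [[0,0,-0.015],[0,0,-0.04],[0.02,0,-0.07],[0.04,0,-0.08],[0.055,0,-0.08],[0.055,0,-0.08]], "turn": [[0,0,0],[0,0,0],[0,0,0],[0,0,0],[0,0,0],[0,0,0]], "jaw": [0,0,0,0,0,0]}}

```text
time_s: 9.5
eef_pos: [0.7519, -0.1537, 0.1098]
ee_rot: [-0.0, 0.791, -0.612, 0.001]
contact_force: [0.3, 0.4, -2.8]
width: 0.0288
```

>>> {"op": "step_arm", "data": {"slide": [[0,0,0],[0,0,0],[0,0,0],[0,0,0],[0,0,0],[0,0,0],[0,0,0],[0,0,0],[0,0,0],[0,0,0]], "turn": [[0,0,-0.12],[0,0,-0.26],[0,0,-0.41],[0,0,-0.56],[0,0,-0.71],[0,0,-0.86],[0,0,-1.01],[0,0,-1.16],[0,0,-1.31],[0,0,-1.45]], "jaw": [0,0,0,0,0,0,0,0,0,0]}}

```text
time_s: 10.5
eef_pos: [0.7513, -0.1512, 0.1087]
ee_rot: [-0.0, 0.998, 0.07, -0.0]
contact_force: [-0.3, 0.3, -1.9]
width: 0.0285
```

>>> {"op": "step_arm", "data": {"slide": [[0,0,0],[0,0,0],[0,0,0],[0,0,0],[0,0,0],[0,0,0],[0,0,0],[0,0,0],[0,0,0],[0,0,0]], "turn": [[0,0,-0.15],[0,0,-0.3],[0,0,-0.45],[0,0,-0.6],[0,0,-0.75],[0,0,-0.9],[0,0,-1.05],[0,0,-1.2],[0,0,-1.35],[0,0,-1.45]], "jaw": [0,0,0,0,0,0,0,0,0,0]}}

```text
time_s: 11.5
eef_pos: [0.7514, -0.1512, 0.1087]
ee_rot: [-0.0, 0.7, 0.714, -0.0]
contact_force: [-0.9, -0.3, -1.9]
width: 0.0287
```

```bash
python3 -c "
from h import *
move([.75,-.15,.11],1.815)"
```

```text
slide [ 0.0012 -0.0013 -0.0013] turn [-0.0004 -0.0006 -0.2244] q [-0.232   0.3798  1.3709  0.0004  1.3914 -0.2519] w 0.02874243222627726 t 11.5 pos [ 0.7514 -0.1512  0.1087]
```

>>> {"op": "step_arm", "data": {"slide": [[0,0,0],[0,0,0],[0,0,0.02],[0,0,0.04],[0,0,0.055],[0,0,0.055]], "turn": [[0,0,-0.14],[0,0,-0.225],[0,0,-0.225],[0,0,-0.225],[0,0,-0.225],[0,0,-0.225]], "jaw": [0,0,0,0,0,0]}}

```text
time_s: 12.1
eef_pos: [0.7504, -0.151, 0.0511]
ee_rot: [-0.002, 0.618, 0.786, -0.001]
contact_force: [-0.1, 0.9, -1.8]
width: 0.029
```

Run:
```python
from h import *
import pickle
s=telemetry.get_state();im=camera('wrist');cv2.imwrite('pics/w4.png',im);pickle.dump(s,open('s4.pkl','wb'));print(s['eef_pos'],s['qpos'])
c=cam('wrist',s)
for X in [(.696,.078,0),(.696+.025*.97,.078+.025*.242,0),(.696-.025*.97,.078-.025*.242,0)]:print(proj(c,X))
```

```text
[ 0.7504 -0.151   0.0511] [-0.232   0.4229  1.4128  0.0002  1.3095 -0.4697]
[ 326.6978 -423.3804]
[ 403.6853 -424.4008]
[ 249.8731 -422.3621]
```

View pics/w4.png

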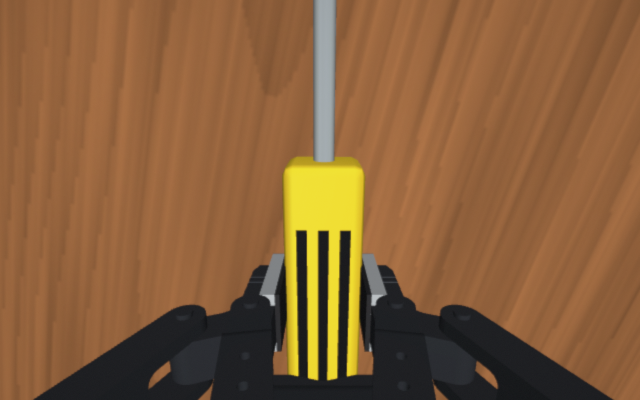

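The handle is gripped squarely, with the shank straight along the tool axis at column 324 and the handle front at about row 160.

Run:
```python
from h import *
import pickle
s=pickle.load(open('s4.pkl','rb'));c=cam('wrist',s)
for r,z in [(158,.032),(167,.046)]: print(totool(s,back(c,(324,r),z)))
print('shank at top',totool(s,back(c,(324.5,2),.032)))
print('mouth in tool',totool(s,[.696,.078,.0]))
c=cam('scene');R=rot(s['ee_rot'])
for x in (52.5,177.5): print('pred scene',proj(c,s['eef_pos']+R@np.array([x/1000,0,.019])))
im=camera('scene');cv2.imwrite('pics/s4.png',cv2.resize(im[140:260,300:460],None,fx=5,fy=5,interpolation=cv2.INTER_CUBIC))
move([.75,-.151,.036],1.815)
```

```text
[0.0509 0.0006 0.0192]
[0.0499 0.0006 0.0052]
shank at top [0.1043 0.0007 0.0193]
mouth in tool [0.2353 0.0012 0.0515]
pred scene [327.2673 223.3227]
pred scene [370.4104 205.2268]
slide [ 0.0008 -0.0018  0.0192] turn [ 0.001   0.0003 -0.006 ] q [-0.232   0.4201  1.4095  0.0002  1.311  -0.4702] w 0.02886351317473787 t 12.2 pos [ 0.7519 -0.1514  0.0552]
```

View pics/s4.png

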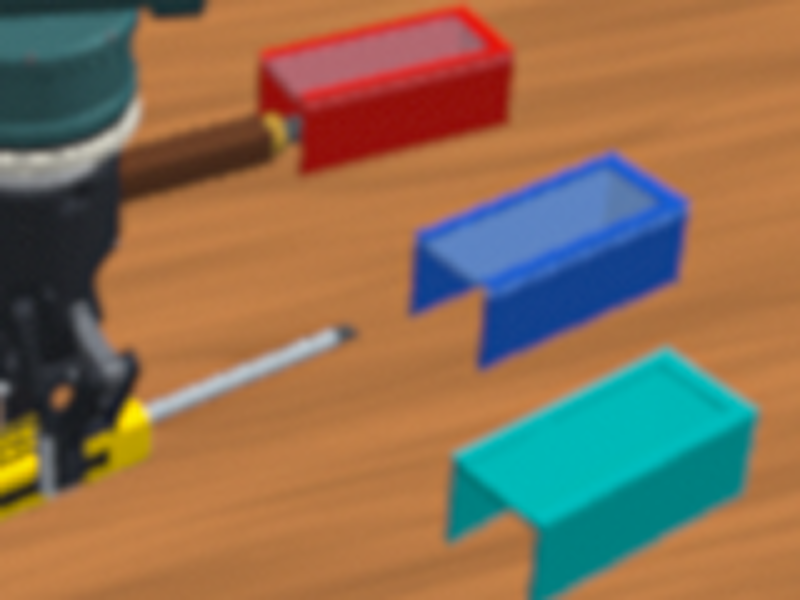

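The scene crop puts the tip at full-frame pixel (371,207) against a predicted (370,205), so the tool is level and straight. Next I lower it and approach.

>>> {"op": "step_arm", "data": {"slide": [[0,0,0.01],[0,0,0.019],[0,0,0.019],[0,0,0.019]], "turn": [[0,0,-0.003],[0,0,-0.006],[0,0,-0.006],[0,0,-0.006]], "jaw": [0,0,0,0]}}

```text
time_s: 12.6
eef_pos: [0.7521, -0.1514, 0.0368]
ee_rot: [0.001, 0.615, 0.788, 0.0]
contact_force: [-0.5, -0.9, -1.6]
width: 0.029
```

Run:
```python
from h import *
s=telemetry.get_state()
d=np.array([np.cos(1.815),np.sin(1.815)])
print('mouth in tool',totool(s,[.696,.078,.0]),s['contact_force'])
move([*(np.array([.696,.078])-.0485*d),.0355],1.815)
```

```text
mouth in tool [0.2362 0.0012 0.0366] [-0.4614 -0.9111 -1.5899]
slide [0.1877 0.0012 0.0012] turn [0.0017 0.0006 0.0007] q [-0.232   0.4357  1.4207  0.0002  1.2834 -0.477 ] w 0.028981947061266482 t 12.6 pos [ 0.7521 -0.1514  0.0368]
```

Sliding in, with a check part-way.

>>> {"op": "step_arm", "data": {"slide": [[0.015,0.001,0.001],[0.035,0.001,0.001],[0.055,0.001,0.001],[0.075,0.001,0.001],[0.095,0.001,0.001],[0.11,0.001,0.001],[0.12,0.001,0.001],[0.12,0.001,0.001]], "turn": [[0,0,0],[0,0,0],[0,0,0],[0,0,0],[0,0,0],[0,0,0],[0,0,0],[0,0,0]], "jaw": [0,0,0,0,0,0,0,0]}}

```text
time_s: 13.4
eef_pos: [0.7238, -0.0334, 0.036]
ee_rot: [0.001, 0.615, 0.789, 0.001]
contact_force: [0.3, -0.3, -1.9]
width: 0.0289
```

Run:
```python
from h import *
s=telemetry.get_state();im=camera('wrist');cv2.imwrite('pics/w5.png',im)
d=np.array([np.cos(1.815),np.sin(1.815)])
print(s['contact_force'],totool(s,[.696,.078,0]))
move([*(np.array([.696,.078])-.0485*d),.0355],1.815)
```

```text
[ 0.3264 -0.2625 -1.8963] [0.1149 0.0001 0.0359]
slide [0.0673 0.0001 0.0004] turn [0.0022 0.001  0.0015] q [-0.0825  0.3523  1.5313 -0.0003  1.2555 -0.3281] w 0.028526844215957567 t 13.45 pos [ 0.724  -0.0344  0.036 ]
```

View pics/w5.png

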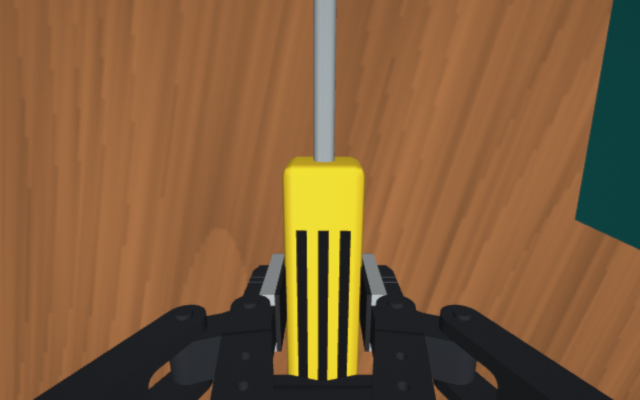

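The handle is unchanged in the grip (front at row 160), there is no contact force, and the tip is inside the mouth. I'll push it home.

>>> {"op": "step_arm", "data": {"slide": [[0.01,0,0.0005],[0.025,0,0.0005],[0.04,0,0.0005],[0.052,0,0.0005],[0.061,0,0.0005],[0.066,0,0.0005],[0.067,0,0.001],[0.067,0,0.0015]], "turn": [[0,0,0],[0,0,0],[0,0,0],[0,0,0],[0,0,0],[0,0,0],[0,0,0],[0,0,0]], "jaw": [0,0,0,0,0,0,0,0]}}

```text
time_s: 14.25
eef_pos: [0.7078, 0.0301, 0.0343]
ee_rot: [0.001, 0.615, 0.788, 0.001]
contact_force: [0.9, -0.7, -1.8]
width: 0.0291
```

Run:
```python
from h import *
s=telemetry.get_state();im=camera('wrist');cv2.imwrite('pics/w6.png',im)
print(s['contact_force'],totool(s,[.696,.078,0]),s['eef_pos'])
```

```text
[ 0.8808 -0.7254 -1.8425] [0.0493 0.0001 0.0343] [0.7078 0.0301 0.0343]
```

View pics/w6.png

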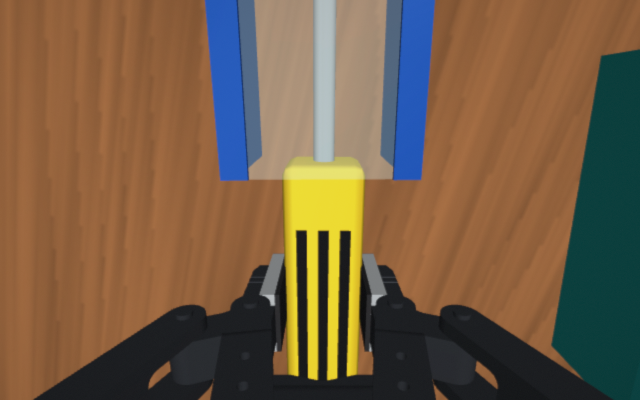

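The mouth edge is at row 180 and the handle front at about row 160-167, seen through the clear cover and centred. I'll check the depth.

Run:
```python
from h import *
s=telemetry.get_state();c=cam('wrist',s)
print('mouth top',totool(s,back(c,(320,180),.049))); print('front',totool(s,back(c,(324,158),.015)),totool(s,back(c,(324,167),.029)))
for x in (.046,.049,.052): print(x,proj(c,s['eef_pos']+rot(s['ee_rot'])@[x,0,s['eef_pos'][2]-.049]))
```

```text
mouth top [ 0.0495 -0.0007 -0.0148]
front [0.0509 0.0006 0.0192] [0.0499 0.0006 0.0052]
0.046 [322.3167 191.6368]
0.049 [322.3249 181.7206]
0.052 [322.3332 171.6439]
```

>>> {"op": "step_arm", "data": {"slide": [[0,0,0.001],[0,0,0.002],[0,0,0.002]], "turn": [[0,0,0],[0,0,0],[0,0,0]], "jaw": [0,0,0]}}

```text
time_s: 14.6
eef_pos: [0.708, 0.0297, 0.0333]
ee_rot: [0.001, 0.616, 0.788, 0.001]
contact_force: [-5.4, -1.1, 9.2]
width: 0.0287
```

>>> {"op": "step_arm", "data": {"slide": [[0.001,0,-0.0005],[0.0015,0,-0.0005],[0.0015,0,-0.0005],[0.0015,0,-0.0005],[0.0015,0,-0.0005],[0.0015,0,-0.0005]], "turn": [[0,0,0],[0,0,0],[0,0,0],[0,0,0],[0,0,0],[0,0,0]], "jaw": [0,0,0,0.06,0.06,0.06]}}

```text
time_s: 15.2
eef_pos: [0.7072, 0.0318, 0.0325]
ee_rot: [0.001, 0.615, 0.788, 0.0]
contact_force: [-0.6, 0.7, -0.5]
width: 0.0602
```

>>> {"op": "step_arm", "data": {"slide": [[0,0,-0.03],[0,0,-0.07],[-0.02,0,-0.11],[-0.06,0,-0.15],[-0.1,0,-0.18],[-0.12,0,-0.18],[-0.12,0,-0.18]], "turn": [[0,0,0],[0,0,0],[0,0,0],[0,0,0],[0,0,0],[0,0,0],[0,0,0]], "jaw": [0.06,0.06,0.06,0.06,0.06,0.06,0.06]}}

```text
time_s: 15.9
eef_pos: [0.7367, -0.0876, 0.2141]
ee_rot: [0.002, 0.616, 0.787, 0.001]
contact_force: [0.1, 0.7, -0.6]
width: 0.0598
```

Run:
```python
from h import *
import pickle
s=telemetry.get_state();im=camera('wrist');t=camera('scene')
pickle.dump(s,open('s7.pkl','wb'))
a=cv2.resize(t[130:280,130:470],(640,282),interpolation=cv2.INTER_CUBIC)
cv2.imwrite('pics/w7.png',np.vstack([im[:300],a]));print(s['eef_pos'],s['contact_force'],s['joint_velocities'])
```

```text
[ 0.7367 -0.0876  0.2141] [ 0.138   0.7202 -0.553 ] [ 0.047  -0.0002  0.0525  0.0155 -0.0095  0.0344]
```

View pics/w7.png

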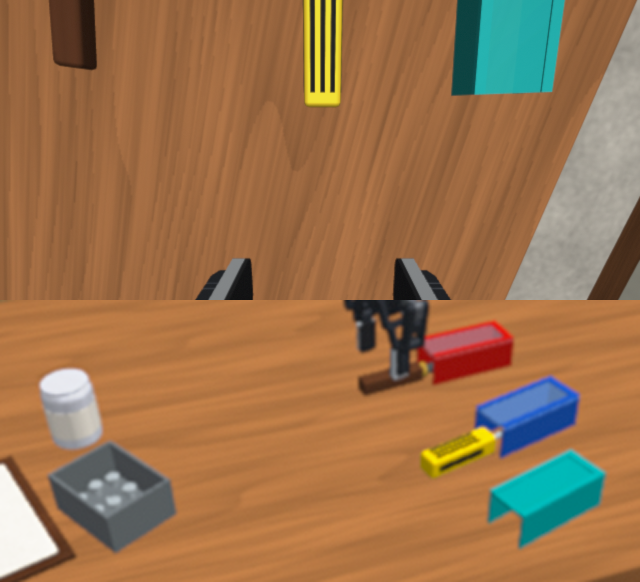

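Run:
```python
from h import *
import pickle
s=pickle.load(open('s7.pkl','rb'));c=cam('wrist',s)
d=np.array([np.cos(1.815),np.sin(1.815)])
for n,uv,z in [('butt top',(322,103),.028),('butt bottom',(322,105.5),.002),('file',(76,67),.02)]:
    p=back(c,uv,z);print(n,p,(p[:2]-[.696,.078])@d,(p[:2]-[.696,.078])@[d[1],-d[0]])
```

```text
butt top [ 0.72   -0.0193  0.028 ] -0.10019251404917309 -0.00021242070720610377
butt bottom [ 0.7206 -0.0214  0.002 ] -0.10243238035231342 -0.00017238211707831932
file [ 0.5195 -0.0402  0.02  ] -0.07201299465731721 -0.19985227952565476
```

```bash
python3 -c "
from cell import job
print(job.close_job())"
```

```text
the job is handed in; nothing more can be done
None
```

The screwdriver is back in the blue pocket tip first, with just the handle sticking out, and I have handed the job in. The clock read about 16 s.

I drew it out by the shank, sliding it along the bench, and let go with it lying flat about 13 cm clear of the mouth. I then took it by the handle, lifted it, turned it half round and slid it in. Once its weight was on the bench I let go and backed off.

**Fit:** The butt end measures 100–102 mm outside the mouth and is centred to within 1 mm. That puts the handle front about 3 mm inside and the tip about 128 mm deep, just short of the back wall at 130 mm.

**Bystanders:** The file end measured within about 1 mm of its first position. The tin and bin look undisturbed in the last scene picture, but I did not re-measure them.

**Forces:** The highest reading at the end of a move was about 11 N, when I pressed the handle lightly onto the bench.

**Readings that were off:**
- The jaws read 5 mm on the 8 mm shank and 29 mm on the 30 mm handle. The tool did not slip in either grip.
- In the last scene picture a small light spot shows at the mouth, which could look like shank. The measured depth says it is not, so I left it.

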